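# Set the square on the heater block's reference corner

### The arm

A 6-joint arm with a two-finger parallel gripper is mounted at the origin on a cart in front of the work surface, level with it; the furniture and walls round the work are solid. World frame = base frame: x ahead of the robot, y to its left, z up, the work surface at z = 0. Lengths are in m, angles in rad, forces in N, time in s.
With the tool pointing down it reaches from about 0.35 to 0.85 m from the base axis. Payload 8.1 kg.
Tool frame: the origin (TCP) lies between the finger pads; the fingertips stand 8 mm ahead of it and the grasp point (between the pads) lies 11 mm behind it; z points along the fingers, y is the line along which they close (so a half turn about z gives the same grasp; the last joint's range is limited). The gripper opens to 85 mm and grips with 20 to 120 N. Pads are 22 mm wide; open, the fingers measure 114 mm over their backs; the gripper's body (76 mm by 85 mm) begins 54 mm behind the grasp point. The pads swing forward as they close: fully open they stand 13 mm farther back than shut.
Start: joints at [1.082, 0.13, 1.488, -0, 1.523, -0.085], TCP at [0.236, 0.552, 0.239] pointing down, gripper open.
Joint ranges: [-2.96, 2.96], [-0.89, 2.26], [0.02, 2.5], [-1.34, 4.48], [0, 2.73], [-2.66, 2.66]. Speed limits (rad/s): [2.39, 2.39, 2.79, 3.14, 3.14, 3.14].

### API

Orientations are given as a rotation vector (axis times angle).
In Python, from bench import readout, vision, robot gives the robot as it stands.
- The arm moves only by the shell command python3 -m jog 'ROWS' [FORCE]. ROWS is a JSON object of lists of equal length, an entry for each row: "offset": the shift along the tool's x, y, z in m, a list of three; "spin": the turn about the tool's z in degrees; "grip": the finger opening in m, from 0 to 0.0854. A call has 1 to 12 rows; each row is the pose to reach, as a shift and turn from the pose commanded when the call began, along the tool's axes at that moment; what a row does not reach only later rows make up. A row lasts 1/12 s, in which the tool goes at most 41.7 mm and 7.16 degrees, less where a joint would pass 70% of its speed; a pose out of reach is approached as far as the arm can. A call with a gripper value outside its range is refused whole. The fingers move at their own pace and stop on an object; FORCE is the grip in N (left out, the last holds). Time passes only in rows, so rows that repeat a pose let the fingers close. It gives the time, the measured TCP pose, the force, the opening and the grip force at its end, in the units of the state.
- readout.observe(): the state, without advancing time (a new reading comes with each control period).
- vision.snapshot(name): name is "scene" or "top"; returns (picture, depth): 420x560x3 uint8, blue, green, red; 420x560 float32, m along the optical axis (not along the pixel's ray), 0 where there is no reading.
- vision.calibration(name): a dict with "K" (3x3 intrinsics, pixels), "dist" ([k1, k2, p1, p2, k3] as OpenCV has them; the pictures are not rectified), "R" (3x3) and "t" (3): a world point X has camera coordinates R X + t. Camera axes: x right, y down, z forward; pixel columns grow to the right and rows downward; lengths in m; the calibration is good to about 2 mm. A picture is of the moment at which its call begins. calibration takes no time and is no camera call.
- robot.close_job(): hands the job in; it is judged then, once.
The state is a dict: "time": time; "qpos": joint angles; "qd": joint speeds; "effort": joint torques, N m; "tool_pos": TCP position; "orientation": TCP orientation; "force": force on the tool from outside, world axes, zero at the start; "ft_torque": the same for the moment, N m; "finger_gap": finger opening in m; "gripper_force": force on a finger pad.
Only numpy, scipy, OpenCV 4.12 (cv2) and the standard library are available. Lean on these libraries where they do the work, as an engineer would, in place of code of your own. Each camera call takes 0.05 s, during which the arm holds its last target. There are 200 camera calls.

### The job

Check the aluminium heater block with the steel square: first move the bottle that stands in front of the block out of the way, standing it upright on the bench at least a bottle's width clear of the block and of where the square goes. Then lay the square flat on the bench round the block's corner marked with a red dot, its dark thick stock flush along the long face and its blade flush along the short face, and let go. Do not tip any bottle, and do not shift the black tube block, the timer, the beaker, the petri dish or the tape roll.

Things in the scene. Friction and masses are not known exactly. Their poses are not given: they have to be found in the camera images.
- heat_block: aluminium block, 80 (x) by 120 (y) by 25 mm high, 4x6 dark wells and, at its reference corner, a red dot on top; fixed to the bench. Origin: centre of its underside. Its front long face (local x = -40 mm) looks towards the robot, its left short face is local y = +60 mm; they meet at the reference corner. Yaw within 0.4 rad of straight
- block_corner (a point): the block's reference corner (red dot) at bench level, at local (-40, +60, 0) mm of the block; same axes as the block
- square: flat L-shaped square, loose, 0.2-0.35 kg, lying left or right of the block (tube_block on the other side). Origin: middle of its 120x110 outline, on its underside, z up. Dark stock to grip across: local x -60 to -40, y -55 to +55, 18 thick. Bright blade: x -40 to +60, y +33 to +55, 5 thick, undersides level. Balance point about (-36, +9). Mm. In place its axes are parallel to the block's
- square_corner (a point): inner corner of the square (where the inner edges of stock and blade meet) on its underside, at local (-40, +33, 0) mm of the square; same axes as the square; in place it coincides with block_corner
- bottle_blue: glass bottle, blue screw cap; 56 mm diameter, 97 mm high; the cap is 38 mm wide and takes up the top 20 mm. Origin: centre of the underside, z up. Loose, under 0.25 kg. The three bottles swap places: one stands close in front of the heater block's front long face, in the way of the stock; the other two stand behind it to the left and right, already clear
- bottle_orange: glass bottle, orange screw cap; 56 mm diameter, 101 mm high; the cap is 38 mm wide and takes up the top 20 mm. Origin: centre of the underside, z up. Loose, under 0.25 kg. The three bottles swap places: one stands close in front of the heater block's front long face, in the way of the stock; the other two stand behind it to the left and right, already clear
- bottle_dark: glass bottle, black screw cap; 50 mm diameter, 85 mm high; the cap is 35 mm wide and takes up the top 20 mm. Origin: centre of the underside, z up. Loose, under 0.25 kg. The three bottles swap places: one stands close in front of the heater block's front long face, in the way of the stock; the other two stand behind it to the left and right, already clear
- tube_block: black tube block with two steps, 87 (x) x 127 (y) x 32 mm, a loose bystander; origin: centre of its underside
- petri_dish: flat petri dish, 88 mm diameter, 15 mm high, a loose bystander to the left or right of the block; origin: centre of its underside
- tape_roll: green roll of tape lying flat, 62 mm diameter, 20 mm high, a loose bystander on the other side; origin: centre of its underside
- timer: white desk timer, 62 x 66 x 18 mm, a loose bystander near the bench's front edge; origin: centre of its underside
- beaker: glass beaker, 60 mm diameter, 78 mm high, a loose bystander behind the block; origin: centre of its underside
Mind the look-alikes: they are no part of the job. What is shaped like the square but yellow is not meant.

How it is judged:
On the way:
1. the bottle in front of the block stands upright on the bench, clear of the block (horizontal distance between each of bottle_blue, bottle_orange, bottle_dark and heat_block above 0.12 m and angle between each of bottle_blue, bottle_orange, bottle_dark's own z axis and vertical below 0.1 rad and height (world z) of each of bottle_blue, bottle_orange, bottle_dark below 0.008 m and linear speed of each of bottle_blue, bottle_orange, bottle_dark below 0.02 m/s), for 0.2 s.
At the end, for the whole second after the job is handed in: The square lies flat on the bench, at rest, its inner corner within 2 mm of the block's reference corner along both faces and its stock parallel to the long face within 0.02 rad; all three bottles stand upright on the bench with their axes more than 120 mm from the block's centre (all of step 1 and x of square_corner in the frame of block_corner between -0.002 and 0.002 m and y of square_corner in the frame of block_corner between -0.002 and 0.002 m and z of square_corner in the frame of block_corner between -0.003 and 0.003 m and angle between the y axis of square and the y axis of heat_block, either way round below 0.02 rad and angle between square's own z axis and vertical below 0.03 rad and linear speed of square below 0.01 m/s); the robot touches nothing.
It fails at once if a bystander is shifted more than 20 mm (distance of any of tube_block, timer, beaker, petri_dish, tape_roll from where it was at the start of the episode above 0.02 m).
It fails at once if a bottle is tipped (angle between any of bottle_blue, bottle_orange, bottle_dark's own z axis and vertical above 0.5 rad).
It also fails if it takes over 67 s, if anything falls off the work surface, if the arm or the gripper's body presses on something with over 40 N, if the wrist force passes 120 N, or if a joint passes its speed limit or range.

## Working session

There is one attempt and no reset: what is moved stays moved. The work goes in short steps, Python scripts to look and compute and a shell command to move; the robot and the scene stay as the last step left them, time stands still between calls to the robot, and variables do not carry over. Pictures are saved under pics/ and viewed, at most 10 in all, crops included, and the job is handed in when it is done.

```bash
ls; mkdir -p pics; cat > h.py <<'E'
import cv2, numpy as np
from bench import readout, vision, robot
def snap(name):
    p,d=vision.snapshot(name); return p,d
def ray(name,uv):
    c=vision.calibration(name);K=np.array(c["K"],float);R=np.array(c["R"]);t=np.array(c["t"])
    n=cv2.undistortPoints(np.array(uv,float).reshape(-1,1,2),K,np.array(c["dist"],float)).reshape(-1,2)
    D=np.c_[n,np.ones(len(n))]@R; return -R.T@t, D
def onplane(name,uv,z):
    o,D=ray(name,uv); return o+D*((z-o[2])/D[:,2])[:,None]
def depthpt(name,uv,d):
    o,D=ray(name,uv); return o+D*np.array([d[int(v),int(u)] for u,v in uv])[:,None]
def proj(name,P):
    c=vision.calibration(name)
    return cv2.projectPoints(np.array(P,float).reshape(-1,3),cv2.Rodrigues(np.array(c["R"]))[0],np.array(c["t"],float),np.array(c["K"],float),np.array(c["dist"],float))[0].reshape(-1,2)
E
python3 - <<'E'
from h import *
for n in("scene","top"):
    p,d=snap(n); cv2.imwrite(f"pics/{n}0.png",p); np.save(f"{n}0.npy",d)
    c=vision.calibration(n); print(n,-np.array(c["R"]).T@np.array(c["t"]),np.array(c["K"])[0,0],np.array(c["R"]).round(2).tolist())
print(readout.observe())
E
```

```text
pics
scene [-0.12791082 -0.50642232  0.95058766] 395.7516354482889 [[0.67, -0.74, 0.02], [-0.51, -0.48, -0.72], [0.54, 0.47, -0.7]]
top [0.34484942 0.09308999 1.18024825] 403.1356371115515 [[0.01, -1.0, -0.01], [-0.98, -0.01, -0.19], [0.19, 0.02, -0.98]]
{'time': 0.1, 'qpos': array([ 1.08162338e+00,  1.31144016e-01,  1.48916946e+00,  3.19263701e-05,
        1.52299208e+00, -8.53968749e-02]), 'qd': array([ 0.00068947, -0.00127806, -0.00361593,  0.00085718,  0.00180786,
        0.00120275]), 'effort': array([ 1.38859552e-03, -5.70952034e+01, -5.01941264e+01, -1.59762812e-04,
        8.23139999e-03, -9.90066184e-06]), 'tool_pos': array([0.2354767 , 0.55133858, 0.23831495]), 'orientation': array([-6.29848930e-01, -3.07727911e+00,  2.56572728e-03]), 'force': array([-0.50527323, -0.43767513,  0.39092124]), 'ft_torque': array([-0.00331665,  0.01055156, -0.01374428]), 'gripper_force': 0.0, 'finger_gap': 0.0857937423441999}
```

View pics/scene0.png

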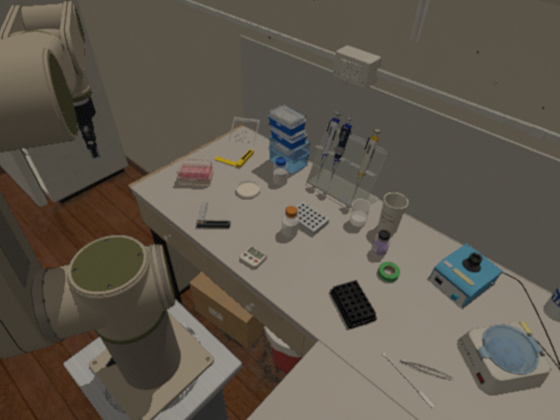

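View pics/top0.png

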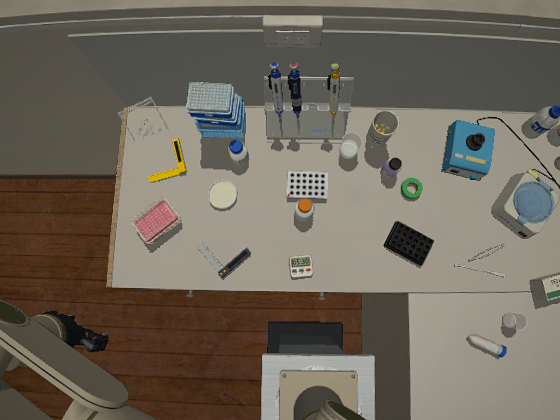

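The top view shows the heater block at about (307,186) with the orange-capped bottle in front of it at (304,208). Candidates for the square are the dark-and-bright L at (232,260) and the yellow L at (170,165). The first has a dark thick stock and a bright blade, so it fits; the yellow one is the look-alike. I'll confirm with one enlarged crop.

```bash
python3 - <<'E'
from h import *
p=cv2.imread("pics/top0.png")
c=p[160:290,185:345]; cv2.imwrite("pics/crop0.png",cv2.resize(c,None,fx=4.6,fy=4.6,interpolation=cv2.INTER_CUBIC))
c=cv2.imread("pics/scene0.png")[170:290,180:340]; cv2.imwrite("pics/crop1.png",cv2.resize(c,None,fx=5,fy=5,interpolation=cv2.INTER_CUBIC))
E
```

```text
(no output)
```

View pics/crop0.png

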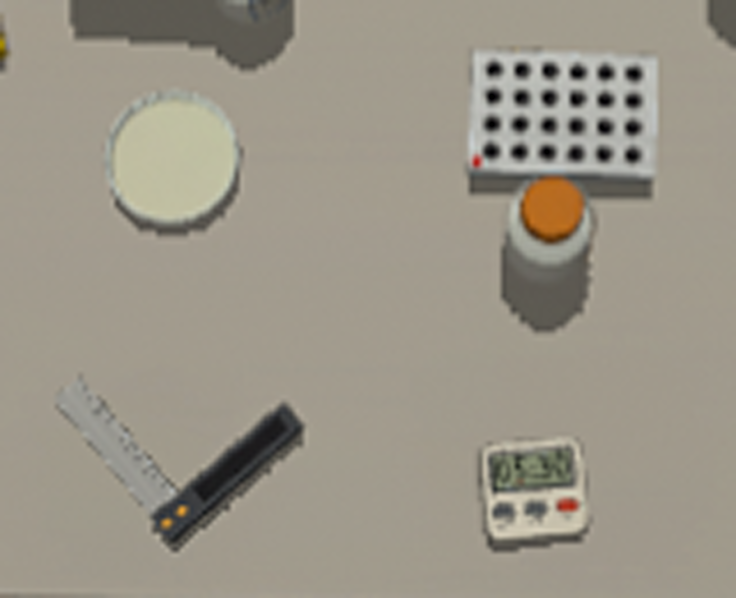

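View pics/crop1.png

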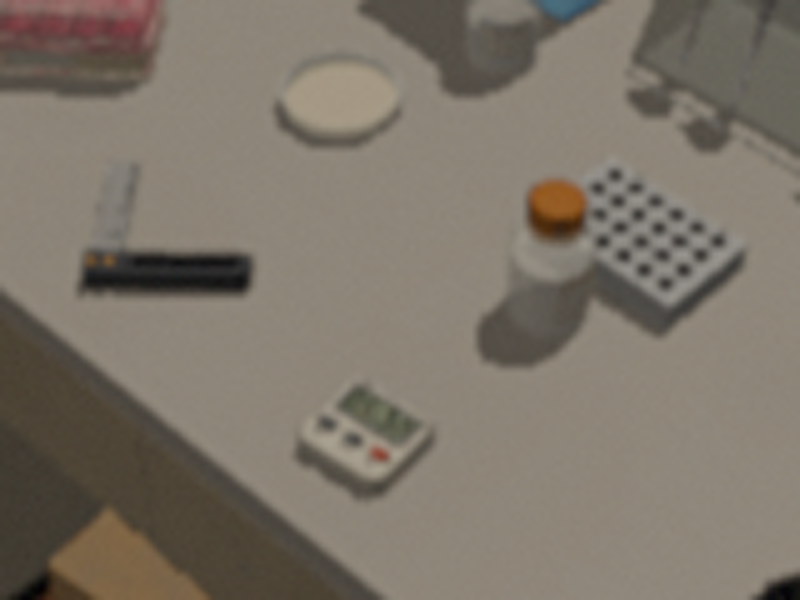

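The crop confirms it: black stock with two gold screws at the blade end, a bright ruled blade, and the red dot on the block's near-left corner (crop 476,160). The orange bottle stands in front of the block. Next I'll measure.

```bash
python3 - <<'E'
from h import *
P={n:cv2.imread(f"pics/{n}0.png") for n in("top","scene")}; D={n:np.load(f"{n}0.npy") for n in P}
def mask(n,lo,hi,box):
    h=cv2.cvtColor(P[n],cv2.COLOR_BGR2HSV); m=cv2.inRange(h,np.array(lo),np.array(hi)); o=np.zeros_like(m)
    x0,y0,x1,y1=box; o[y0:y1,x0:x1]=m[y0:y1,x0:x1]
    k,l,s,c=cv2.connectedComponentsWithStats(o); i=1+np.argmax(s[1:,4]); return (l==i).astype(np.uint8),c[i],s[i]
def tri(a,b):
    o1,d1=ray("top",[a]);o2,d2=ray("scene",[b]);A=np.c_[d1[0],-d2[0]];s=np.linalg.lstsq(A,o2-o1,rcond=None)[0]
    p,q=o1+d1[0]*s[0],o2+d2[0]*s[1];return ((p+q)/2).round(4),np.linalg.norm(p-q).round(4)
# caps
for nm,bt,bs in(("orange",(290,190,320,220),(280,200,305,225)),):
    _,ct,st=mask("top",(5,120,80),(20,255,255),bt);_,cs,ss=mask("scene",(3,120,60),(20,255,255),bs)
    print(nm,ct,cs,st,tri(ct,cs),"depth",depthpt("top",[ct],D["top"]),"plane .101",onplane("top",[ct],.101))
# stock
m,ct,st=mask("top",(0,0,0),(179,255,75),(215,240,255,280)); m2=cv2.morphologyEx(m,cv2.MORPH_CLOSE,np.ones((5,5)))
c=max(cv2.findContours(m2,0,1)[0],key=cv2.contourArea); r=cv2.minAreaRect(c); print("stock px",r,st)
b=cv2.boxPoints(r); W=onplane("top",b,.018); print("stock corners",W.round(4).tolist(),W.mean(0), [np.linalg.norm(W[i]-W[i-1]).round(4) for i in range(4)])
ms,cs,_=mask("scene",(0,0,0),(179,255,75),(190,210,235,235)); print("scene stock c",cs,"tri",tri(np.mean(b,0),cs), "depth z",depthpt("top",[np.mean(b,0)],D["top"]))
# screws
_,g1,s1=mask("top",(10,90,100),(30,255,255),(212,262,232,282));print("screws",g1,s1[4],onplane("top",[g1],.018))
# block
g=cv2.cvtColor(P["top"],cv2.COLOR_BGR2GRAY);m=np.zeros_like(g);m[165:202,280:335]=(g[165:202,280:335]>183)
m=cv2.morphologyEx(m,cv2.MORPH_CLOSE,np.ones((5,5)));m[198:]=0
c=max(cv2.findContours(m,0,1)[0],key=cv2.contourArea);r=cv2.minAreaRect(c);b=cv2.boxPoints(r);print("block px",r)
W=onplane("top",b,.025);print(W.round(4).tolist(),W.mean(0),[np.linalg.norm(W[i]-W[i-1]).round(4) for i in range(4)])
print("blk depth",depthpt("top",[(307,180),(307,187)],D["top"]))
_,rd,s=mask("top",(0,120,80),(6,255,255),(283,190,295,200));print("red",rd,s[4],onplane("top",[rd],.025))
for n,u in dict(petri=(223,196),timer=(301,267),bluecap=(236,147),pink=(157,222)).items(): print(n,depthpt("top",[u],D["top"]).round(3))
print("bench",depthpt("top",[(260,230),(330,230),(270,260)],D["top"]).round(4))
E
```

```text
orange [304.56774194 204.86451613] [290.84466019 211.18446602] [298 198  14  15 155] (array([0.5618, 0.0444, 0.0928]), np.float64(0.0008)) depth [[0.55960375 0.04510115 0.10232941]] plane .101 [[0.55986861 0.04504196 0.101     ]]
stock px ((234.06195068359375, 262.57080078125), (7.33762264251709, 37.72290802001953), 48.8140754699707) [218 249  33  29 264]
stock corners [[0.3766, 0.2901, 0.018], [0.4492, 0.2104, 0.018], [0.4335, 0.196, 0.018], [0.3612, 0.2756, 0.018]] [0.40513547 0.24301992 0.018     ] [np.float64(0.0212), np.float64(0.1078), np.float64(0.0213), np.float64(0.1075)]
scene stock c [213.78947368 224.31140351] tri (array([0.4073, 0.2431, 0.0076]), np.float64(0.0044)) depth z [[0.4048715  0.24272747 0.02108691]]
screws [224.2 270.6] 5 [[0.3816205  0.27078109 0.018     ]]
block px ((307.1315002441406, 184.0543975830078), (39.97779846191406, 24.75292205810547), 1.9091525077819824)
[[0.6017, 0.094, 0.025], [0.677, 0.0924, 0.025], [0.6743, -0.0263, 0.025], [0.599, -0.0232, 0.025]] [0.63798424 0.03422159 0.025     ] [np.float64(0.1172), np.float64(0.0754), np.float64(0.1188), np.float64(0.0753)]
blk depth [[0.65063476 0.03452455 0.02287296]
 [0.6284246  0.0346872  0.02639486]]
red [288.  194.5] 2 [[0.60548324 0.09036681 0.025     ]]
petri [[0.601 0.284 0.013]]
timer [[0.396 0.051 0.01 ]]
bluecap [[0.727 0.24  0.094]]
pink [[0.513 0.463 0.06 ]]
bench [[ 0.5026  0.1717  0.0015]
 [ 0.5064 -0.0356 -0.0082]
 [ 0.415   0.1406  0.0015]]
```

Measured so far: block centre is about (0.638, 0.034) with yaw about -0.02, and the reference corner is about (0.599, 0.095). The orange bottle is at (0.561, 0.045) with its cap top at about 0.10. The stock centre is (0.405, 0.243), 18–21 mm high, with yaw about 0.74. I'll start moving, bottle first.

```bash
cat >> h.py <<'E'
from scipy.spatial.transform import Rotation as Ro
def to(p,yaw_y_deg=None):
    s=readout.observe();R=Ro.from_rotvec(s["orientation"]).as_matrix()
    o=R.T@(np.array(p)-s["tool_pos"]);a=np.degrees(np.arctan2(R[1,1],R[0,1]))
    sp=0
    if yaw_y_deg is not None: sp=-((yaw_y_deg-a+90)%180-90)
    print("t",round(s["time"],2),"tcp",s["tool_pos"].round(4),"yawy",a.round(2),"tilt",R[:,2].round(4),"offset",o.round(4),"spin",round(sp,2),"F",s["force"].round(1),"gap",round(s["finger_gap"],4),"q6",s["qpos"][5].round(2))
E
python3 -c "
from h import *
to((.561,.0445,.16),88.7)"
```

```text
t 0.1 tcp [0.2355 0.5513 0.2383] yawy 66.87 tilt [-8.0e-04 -1.5e-03 -1.0e+00] offset [-0.4985 -0.338   0.0788] spin -21.83 F [-0.5 -0.4  0.4] gap 0.0858 q6 -0.09
```

```bash
python3 -m jog '{"offset":[[-0.25,-0.17,0.03],[-0.25,-0.17,0.03],[-0.25,-0.17,0.03],[-0.498,-0.338,0.079],[-0.498,-0.338,0.079],[-0.498,-0.338,0.079],[-0.498,-0.338,0.079],[-0.498,-0.338,0.079],[-0.498,-0.338,0.079],[-0.498,-0.338,0.079],[-0.498,-0.338,0.079],[-0.498,-0.338,0.079]],"spin":[-4,-8,-12,-16,-22,-22,-22,-22,-22,-22,-22,-22],"grip":[0.085,0.085,0.085,0.085,0.085,0.085,0.085,0.085,0.085,0.085,0.085,0.085]}' 40; python3 -c "
from h import *
to((.561,.0445,.16),88.7)"
```

```text
time: 1.1
tool_pos: [0.504, 0.1326, 0.1746]
orientation: [-0.031, -3.141, -0.0]
force: [1.4, 0.7, -0.3]
finger_gap: 0.085
gripper_force: 0.0
t 1.1 tcp [0.504  0.1326 0.1746] yawy 88.86 tilt [-2.e-04  0.e+00 -1.e+00] offset [-0.0587 -0.0869  0.0146] spin 0.16 F [ 1.4  0.7 -0.3] gap 0.085 q6 -1.39
```

```bash
python3 -m jog '{"offset":[[-0.03,-0.044,0.007],[-0.0575,-0.087,0.014],[-0.0575,-0.087,0.014],[-0.0575,-0.087,0.014],[-0.0575,-0.087,0.014]],"spin":[0,0,0,0,0],"grip":[0.085,0.085,0.085,0.085,0.085]}'; python3 -c "
from h import *
to((.561,.0445,.046),88.7)
p,d=snap('scene');cv2.imwrite('pics/s1.png',cv2.resize(p[130:280,200:400],None,fx=4,fy=4,interpolation=cv2.INTER_CUBIC))"
```

```text
time: 1.52
tool_pos: [0.5591, 0.0451, 0.1601]
orientation: [-0.035, -3.139, -0.0]
force: [-0.2, 0.7, -0.1]
finger_gap: 0.0855
gripper_force: 0.0
t 1.52 tcp [0.5591 0.0451 0.1601] yawy 88.71 tilt [-1.9e-03  2.0e-04 -1.0e+00] offset [-0.0021 -0.0006  0.1141] spin 0.01 F [-0.2  0.7 -0.1] gap 0.0855 q6 -1.56
```

View pics/s1.png

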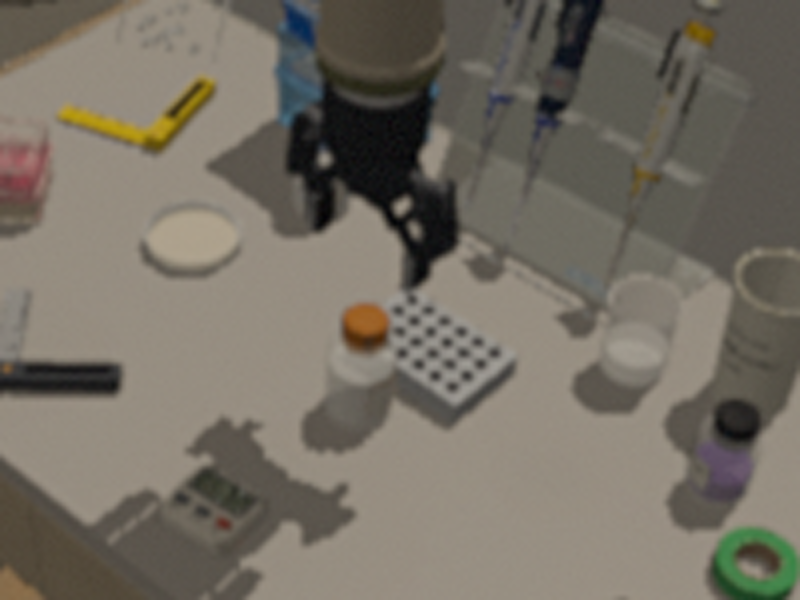

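The open gripper is above the orange cap at (365,325) in the crop, with a finger on either side. I'll descend and grip.

```bash
python3 -m jog '{"offset":[[-0.002,-0.0005,0.03],[-0.002,-0.0005,0.06],[-0.002,-0.0005,0.09],[-0.002,-0.0005,0.114],[-0.002,-0.0005,0.114],[-0.002,-0.0005,0.114],[-0.002,-0.0005,0.114],[-0.002,-0.0005,0.114],[-0.002,-0.0005,0.114],[-0.002,-0.0005,0.114],[-0.002,-0.0005,0.114],[-0.002,-0.0005,0.114]],"spin":[0,0,0,0,0,0,0,0,0,0,0,0],"grip":[0.085,0.085,0.085,0.085,0.085,0.085,0.04,0.04,0.04,0.04,0.04,0.04]}' 40
```

```text
time: 2.57
tool_pos: [0.5633, 0.0459, 0.05]
orientation: [0.031, 3.137, 0.0]
force: [-0.7, -0.4, 7.3]
finger_gap: 0.0537
gripper_force: 41.6
```

```bash
python3 -m jog '{"offset":[[0,0,-0.01],[0,0,-0.025],[0,0,-0.04],[0,0,-0.04],[0,0,-0.04]],"spin":[0,0,0,0,0],"grip":[0.04,0.04,0.04,0.04,0.04]}'; python3 -c "
from h import *
to((.49,-.085,.088),88.7)"
```

```text
time: 2.98
tool_pos: [0.5627, 0.0458, 0.089]
orientation: [0.031, 3.138, -0.0]
force: [0.4, 0.2, -2.2]
finger_gap: 0.054
gripper_force: 43.0
t 2.98 tcp [0.5627 0.0458 0.089 ] yawy 88.86 tilt [ 3.6e-03 -1.0e-04 -1.0e+00] offset [ 0.07   -0.1323  0.0008] spin 0.16 F [ 0.4  0.2 -2.2] gap 0.054 q6 -1.56
```

```bash
python3 -m jog '{"offset":[[0.012,-0.01,0],[0.025,-0.03,0],[0.037,-0.055,0],[0.049,-0.08,0],[0.06,-0.105,0],[0.07,-0.125,0],[0.072,-0.133,0],[0.072,-0.133,0],[0.072,-0.133,0.012],[0.072,-0.133,0.025],[0.072,-0.133,0.033],[0.072,-0.133,0.033]],"spin":[0,0,0,0,0,0,0,0,0,0,0,0],"grip":[0.04,0.04,0.04,0.04,0.04,0.04,0.04,0.04,0.04,0.04,0.04,0.04]}'; python3 -c "
from h import *
to((.49,-.085,.05),88.7)"
```

```text
time: 3.98
tool_pos: [0.485, -0.0841, 0.0511]
orientation: [-0.029, -3.137, -0.002]
force: [-0.7, 1.0, -2.7]
finger_gap: 0.0537
gripper_force: 43.0
t 3.98 tcp [ 0.485  -0.0841  0.0511] yawy 88.93 tilt [-0.0044  0.0016 -1.    ] offset [-0.0051 -0.0008  0.001 ] spin 0.23 F [-0.7  1.  -2.7] gap 0.0537 q6 -1.83
```

```bash
python3 -m jog '{"offset":[[0,0,0.003],[0,0,0.003],[0,0,0.005],[0,0,0.005]],"spin":[0,0,0,0],"grip":[0.04,0.04,0.04,0.04]}'
```

```text
time: 4.32
tool_pos: [0.4877, -0.0856, 0.0501]
orientation: [0.031, 3.14, -0.0]
force: [0.9, 0.8, -1.3]
finger_gap: 0.0539
gripper_force: 43.1
```

```bash
python3 -m jog '{"offset":[[0,0,0.001],[0,0,0.001],[0,0,0.001]],"spin":[0,0,0],"grip":[0.04,0.04,0.04]}'; python3 -m jog '{"offset":[[0,0,0],[0,0,0],[0,0,0],[0,0,0],[0,0,0],[0,0,-0.03],[0,0,-0.07],[0,0,-0.11],[0,0,-0.13],[0,0,-0.13]],"spin":[0,0,0,0,0,0,0,0,0,0],"grip":[0.085,0.085,0.085,0.085,0.085,0.085,0.085,0.085,0.085,0.085]}'; python3 -c "
from h import *
u=np.radians(132.3);c=np.array([.405,.243])+.009*np.array([np.cos(u),np.sin(u)])
print(c);to((*c,.12),42.3)"
```

```text
time: 4.57
tool_pos: [0.488, -0.0857, 0.0501]
orientation: [0.031, 3.139, -0.0]
force: [-3.3, 2.5, 9.4]
finger_gap: 0.0537
gripper_force: 44.0
time: 5.4
tool_pos: [0.4901, -0.0867, 0.1846]
orientation: [0.031, 3.132, -0.004]
force: [0.5, 0.3, 0.4]
finger_gap: 0.0851
gripper_force: 0.0
[0.39894289 0.24965668]
t 5.4 tcp [ 0.4901 -0.0867  0.1846] yawy 88.86 tilt [ 0.0098 -0.0028 -0.9999] offset [0.0985 0.3346 0.0628] spin 46.56 F [0.5 0.3 0.4] gap 0.0851 q6 -1.83
```

```bash
python3 -m jog '{"offset":[[0.01,0.033,0],[0.02,0.067,0],[0.03,0.1,0],[0.04,0.14,0.01],[0.05,0.18,0.02],[0.062,0.215,0.03],[0.074,0.25,0.04],[0.084,0.285,0.05],[0.092,0.315,0.06],[0.097,0.334,0.065],[0.097,0.334,0.065],[0.097,0.334,0.065]],"spin":[4,8,13,18,23,28,34,39,43,46.5,46.5,46.5],"grip":[0.085,0.085,0.085,0.085,0.085,0.085,0.085,0.085,0.085,0.085,0.085,0.085]}'; python3 -c "
from h import *
p,d=snap('top');cv2.imwrite('pics/t1.png',cv2.resize(p[140:300,180:400],None,fx=3.6,fy=3.6,interpolation=cv2.INTER_CUBIC));to((.399,.2497,.12),42.3)"
```

```text
time: 6.4
tool_pos: [0.3952, 0.2505, 0.1119]
orientation: [-1.263, -2.875, 0.003]
force: [-1.0, -0.7, -0.3]
finger_gap: 0.0851
gripper_force: 0.0
t 6.45 tcp [0.3959 0.2499 0.1124] yawy 42.51 tilt [-0.001 -0.001 -1.   ] offset [-0.0022  0.0022 -0.0076] spin 0.21 F [ 0.7 -0.4  0.6] gap 0.0851 q6 -0.29
```

View pics/t1.png

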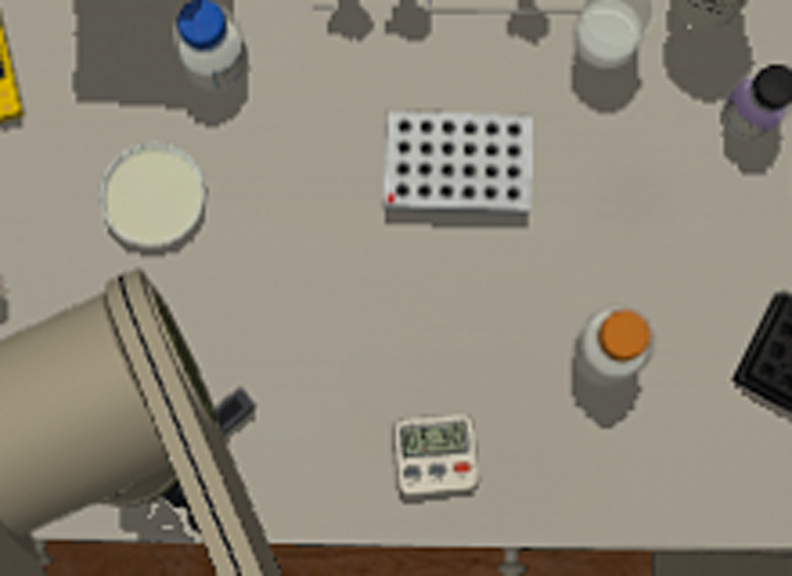

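The orange bottle stands upright at (625,335) in the crop, and the block front is clear, with its corner dot at (391,198). Now I'll descend onto the stock.

```bash
python3 -m jog '{"offset":[[-0.002,0.002,0.03],[-0.002,0.002,0.06],[-0.002,0.002,0.085],[-0.002,0.002,0.099],[-0.002,0.002,0.099],[-0.002,0.002,0.099],[-0.002,0.002,0.099],[-0.002,0.002,0.099],[-0.002,0.002,0.099],[-0.002,0.002,0.099],[-0.002,0.002,0.099],[-0.002,0.002,0.099]],"spin":[0,0,0,0,0,0,0,0,0,0,0,0],"grip":[0.06,0.06,0.06,0.06,0.06,0.01,0.01,0.01,0.01,0.01,0.01,0.01]}' 60; python3 -c "
from h import *
to((.399,.2497,.12),42.3)"
```

```text
time: 7.45
tool_pos: [0.4009, 0.2505, 0.0162]
orientation: [1.267, 2.872, 0.004]
force: [-0.4, -1.4, 8.5]
finger_gap: 0.018
gripper_force: 59.5
t 7.45 tcp [0.4009 0.2505 0.0162] yawy 42.38 tilt [ 0.0035  0.0011 -1.    ] offset [ 0.0005 -0.0016 -0.1038] spin 0.08 F [-0.4 -1.4  8.5] gap 0.018 q6 -0.29
```

```bash
python3 -m jog '{"offset":[[0,0,-0.01],[0,0,-0.03],[0,0,-0.055],[0,0,-0.06],[0,0,-0.06]],"spin":[0,0,0,0,0],"grip":[0.01,0.01,0.01,0.01,0.01]}'; python3 -c "
from h import *
to((.561,.079,.075),-1.3)"
```

```text
time: 7.87
tool_pos: [0.4012, 0.2511, 0.0769]
orientation: [1.267, 2.871, 0.007]
force: [1.6, 0.2, -2.8]
finger_gap: 0.0179
gripper_force: 59.2
t 7.87 tcp [0.4012 0.2511 0.0769] yawy 42.37 tilt [ 0.0051  0.0026 -1.    ] offset [-0.2349  0.0021  0.0023] spin 43.67 F [ 1.6  0.2 -2.8] gap 0.0179 q6 -0.29
```

```bash
python3 -m jog '{"offset":[[-0.015,0,0],[-0.035,0,0],[-0.06,0,0],[-0.085,0,0],[-0.11,0,0],[-0.135,0.001,0],[-0.16,0.001,0],[-0.185,0.002,0],[-0.21,0.002,0],[-0.228,0.002,0],[-0.235,0.002,0],[-0.235,0.002,0]],"spin":[4,8,12,16,20,24,28,32,36,40,43.7,43.7],"grip":[0.01,0.01,0.01,0.01,0.01,0.01,0.01,0.01,0.01,0.01,0.01,0.01]}';python3 -m jog '{"offset":[[0,0,0],[0,0,0]],"spin":[0,0],"grip":[0.01,0.01]}'; python3 -c "
from h import *
p,d=snap('scene');cv2.imwrite('pics/s2.png',cv2.resize(p[130:280,200:400],None,fx=4,fy=4,interpolation=cv2.INTER_CUBIC))
to((.561,.079,.017),-1.3)"
```

```text
time: 8.87
tool_pos: [0.5591, 0.0762, 0.0725]
orientation: [-2.252, -2.189, 0.002]
force: [-1.0, 1.5, -2.4]
finger_gap: 0.0184
gripper_force: 59.2
time: 9.03
tool_pos: [0.5578, 0.0782, 0.0729]
orientation: [-2.243, -2.197, 0.002]
force: [-0.7, 0.9, -2.7]
finger_gap: 0.0182
gripper_force: 59.2
t 9.08 tcp [0.5579 0.0784 0.0732] yawy -1.19 tilt [-1.5e-03  1.0e-04 -1.0e+00] offset [0.0007 0.0032 0.0562] spin 0.11 F [-0.6 -0.4 -2.6] gap 0.018 q6 0.07
```

View pics/s2.png

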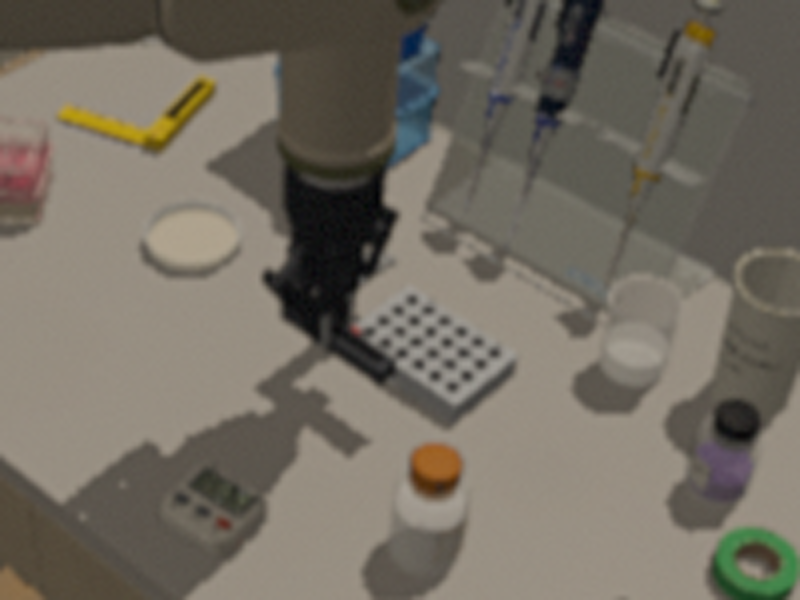

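The square hangs level in the grip in front of the block (stock at (345,340)), parallel to the long face. I'll lower it to a staging spot about 30 mm off the face.

```bash
python3 -m jog '{"offset":[[0,0,0.02],[0,0,0.04],[0,0,0.052],[0,0,0.057],[0,0,0.057],[0,0,0.057]],"spin":[0,0,0,0,0,0],"grip":[0.01,0.01,0.01,0.01,0.01,0.01]}'; python3 -c "
from h import *
to((.561,.079,.017),-1.3)"
```

```text
time: 9.58
tool_pos: [0.5588, 0.0783, 0.0173]
orientation: [-2.246, -2.197, 0.0]
force: [0.2, 0.9, -1.9]
finger_gap: 0.0181
gripper_force: 59.2
t 9.58 tcp [0.5588 0.0783 0.0173] yawy -1.26 tilt [-1.e-04  0.e+00 -1.e+00] offset [0.0008 0.0022 0.0003] spin 0.04 F [ 0.2  0.9 -1.9] gap 0.0181 q6 0.07
```

```bash
python3 -m jog '{"offset":[[0,0,0.0015],[0,0,0.0015],[0,0,0.0015],[0,0,0.0015],[0,0,0.0015],[0,0,-0.01],[0,0,-0.035],[0,0,-0.06],[0,0,-0.06]],"spin":[0,0,0,0,0,0,0,0,0],"grip":[0.01,0.01,0.036,0.036,0.036,0.036,0.036,0.036,0.036]}'; python3 -c "
from h import *
to((.46,.07,.077),88.7)"
```

```text
time: 10.33
tool_pos: [0.5629, 0.0779, 0.0837]
orientation: [2.243, 2.191, 0.01]
force: [0.4, 0.4, 1.3]
finger_gap: 0.036
gripper_force: 0.0
t 10.33 tcp [0.5629 0.0779 0.0837] yawy -1.33 tilt [ 8.8e-03  4.0e-04 -1.0e+00] offset [-0.0103 -0.1027  0.0058] spin 89.97 F [0.4 0.4 1.3] gap 0.036 q6 0.07
```

```bash
python3 -m jog '{"offset":[[0,-0.02,-0.02],[0,-0.05,-0.04],[0,-0.08,-0.06],[0,-0.11,-0.07],[0,-0.14,-0.07],[0,-0.17,-0.07],[0,-0.2,-0.07],[0,-0.2,-0.07],[0,-0.2,-0.07],[0,-0.2,-0.07],[0,-0.2,-0.07],[0,-0.2,-0.07]],"spin":[-7,-14,-21,-28,-35,-42,-49,-56,-63,-70,-77,-84],"grip":[0.05,0.05,0.05,0.05,0.05,0.05,0.05,0.05,0.05,0.05,0.05,0.05]}'; python3 - <<'E'
from h import *
p,d=snap('top');cv2.imwrite('pics/t2raw.png',p);cv2.imwrite('pics/t2.png',cv2.resize(p[150:260,230:370],None,fx=5.4,fy=5.4,interpolation=cv2.INTER_CUBIC))
to((.53,.07,.03),88.7)
E
```

```text
time: 11.33
tool_pos: [0.3592, 0.0824, 0.1479]
orientation: [0.191, 3.134, 0.0]
force: [0.7, 0.3, 0.2]
finger_gap: 0.0502
gripper_force: 0.0
t 11.38 tcp [0.3592 0.0824 0.1479] yawy 83.55 tilt [ 1.4e-03  1.0e-04 -1.0e+00] offset [-0.1709  0.0068  0.1181] spin -5.15 F [ 0.7  0.2 -0.6] gap 0.0499 q6 -1.37
```

View pics/t2.png

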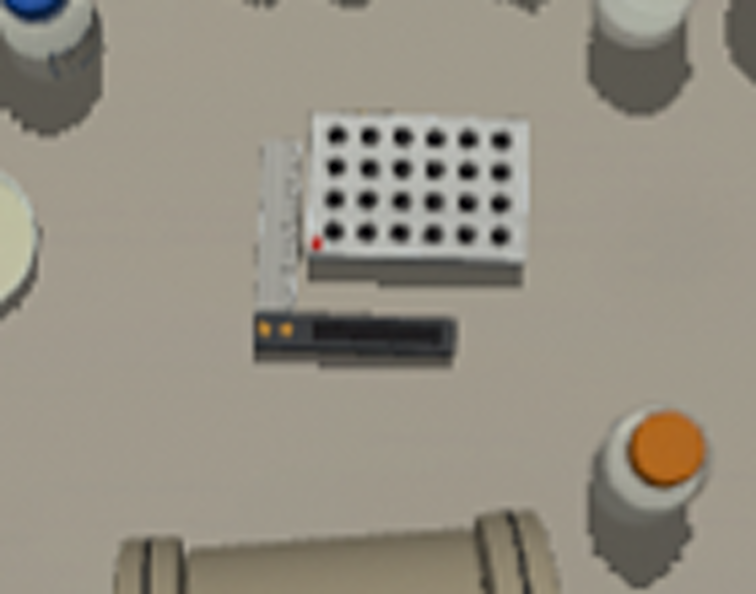

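The square lies flat at staging (stock (355,335), blade (280,225)) and the block's faces are free. I'll measure both gaps and the yaws.

```bash
cat > m.py <<'E'
from h import *
import sys
def measure(p):
    g=cv2.cvtColor(p,cv2.COLOR_BGR2GRAY)
    m=np.zeros_like(g);m[168:202,284:332]=(g[168:202,284:332]<100)
    k,l,s,c=cv2.connectedComponentsWithStats(m);c=np.array([c[i] for i in range(1,k) if 3<=s[i,4]<=25 and s[i,3]<6 and s[i,2]<6]) 
    W=onplane("top",c,.025)[:,:2];print("wells",len(W));r=cv2.minAreaRect(W.astype(np.float32)*1000);print("wells rect mm",r)
    # yaw by row fits: rows along y
    ctr=np.array(r[0])/1000
    b=np.zeros_like(g);b[160:245,268:325]=(g[160:245,268:325]<70)
    k,l,s,cc=cv2.connectedComponentsWithStats(b);i=1+np.argmax(s[1:,4]);ct=cv2.findContours((l==i).astype(np.uint8),0,1)[0][0]
    rr=cv2.minAreaRect(ct);bp=onplane("top",cv2.boxPoints(rr),.018);print("stock px",rr,"\n",bp[:,:2].round(4).tolist(),"centre",bp.mean(0).round(4))
    return
if __name__=="__main__": measure(cv2.imread(sys.argv[1]))
E
python3 m.py pics/t2raw.png
```

```text
wells 24
wells rect mm ((637.8663330078125, 35.10307312011719), (90.3886947631836, 55.12598419189453), 88.7045669555664)
stock px ((295.05157470703125, 211.9517059326172), (36.07996368408203, 6.962800025939941), 1.9091525077819824) 
 [[0.5457, 0.1222], [0.5665, 0.1218], [0.5641, 0.016], [0.5434, 0.0167]] centre [0.5549 0.0692 0.018 ]
```

```bash
python3 -m jog '{"offset":[[-0.04,0,0.02],[-0.08,0,0.04],[-0.12,0.0,0.06],[-0.162,0.002,0.08],[-0.162,0.002,0.08],[-0.162,0.002,0.08],[-0.162,0.002,0.08]],"spin":[-5,-5,-5,-5,-5,-5,-5],"grip":[0.04,0.04,0.04,0.04,0.04,0.04,0.04]}'; python3 -c "
from h import *
to((.523,.066,.012),88.7)"
```

```text
time: 11.97
tool_pos: [0.5196, 0.0636, 0.0665]
orientation: [-0.068, -3.139, 0.0]
force: [-0.7, 0.5, -0.4]
finger_gap: 0.0398
gripper_force: 0.0
t 11.97 tcp [0.5196 0.0636 0.0665] yawy 87.52 tilt [-0.0022 -0.     -1.    ] offset [-0.0035  0.0026  0.0545] spin -1.18 F [-0.7  0.5 -0.4] gap 0.0398 q6 -1.5
```

```bash
python3 -m jog '{"offset":[[0.002,0.002,0.025],[0.002,0.002,0.045],[0.002,0.002,0.053],[0.002,0.002,0.0535],[0.002,0.002,0.0535],[0.002,0.002,0.0535]],"spin":[0,0,0,0,0,0],"grip":[0.04,0.04,0.04,0.04,0.04,0.04]}'; python3 -c "
from h import *
to((.523,.066,.012),88.7)"
```

```text
time: 12.47
tool_pos: [0.519, 0.0659, 0.0155]
orientation: [0.064, 3.138, 0.0]
force: [-0.2, 0.1, 0.6]
finger_gap: 0.04
gripper_force: 0.0
t 12.47 tcp [0.519  0.0659 0.0155] yawy 87.65 tilt [ 2.6e-03  1.0e-04 -1.0e+00] offset [-0.004   0.0003  0.0035] spin -1.05 F [-0.2  0.1  0.6] gap 0.04 q6 -1.5
```

```bash
python3 -m jog '{"offset":[[-0.005,0,0.002],[-0.01,0,0.002],[-0.014,0,0.002],[-0.018,0,0.002],[-0.022,0,0.002],[-0.026,0,0.002],[-0.03,0,0.002],[-0.033,0,0.002],[-0.036,0,0.002],[-0.039,0,0.002],[-0.04,0,0.002],[-0.04,0,0.002]],"spin":[-1,-1,-1,-1,-1,-1,-1,-1,-1,-1,-1,-1],"grip":[0.04,0.04,0.04,0.04,0.04,0.04,0.04,0.04,0.04,0.04,0.04,0.04]}'; python3 -c "
from h import *
to((.567,.066,.013),88.7)"
```

```text
time: 13.47
tool_pos: [0.5585, 0.0641, 0.0116]
orientation: [0.037, 3.141, -0.0]
force: [-0.2, 0.0, -0.0]
finger_gap: 0.04
gripper_force: 0.0
t 13.47 tcp [0.5585 0.0641 0.0116] yawy 88.66 tilt [ 6.e-04 -0.e+00 -1.e+00] offset [-0.0085  0.0021 -0.0014] spin -0.04 F [-0.2  0.  -0. ] gap 0.04 q6 -1.52
```

```bash
python3 -m jog '{"offset":[[-0.002,0,0],[-0.004,0,0],[-0.006,0,0],[-0.007,0,0],[-0.007,0,0]],"spin":[0,0,0,0,0],"grip":[0.04,0.04,0.04,0.04,0.04]}'; python3 -c "
from h import *
p,d=snap('top');cv2.imwrite('pics/t3raw.png',p)
to((.567,.066,.013),88.7)"; python3 m.py pics/t3raw.png
```

```text
time: 13.88
tool_pos: [0.5654, 0.064, 0.0116]
orientation: [0.037, 3.141, 0.0]
force: [0.0, 0.1, 0.3]
finger_gap: 0.0398
gripper_force: 0.0
t 13.93 tcp [0.5654 0.064  0.0117] yawy 88.66 tilt [ 6.e-04  0.e+00 -1.e+00] offset [-0.0016  0.0021 -0.0013] spin -0.04 F [ 0.2 -1.1  0.7] gap 0.0403 q6 -1.52Traceback (most recent call last):
  File "m.py", line 14, in <module>
    if __name__=="__main__": measure(cv2.imread(sys.argv[1]))
                             ~~~~~~~^^^^^^^^^^^^^^^^^^^^^^^^^
  File "m.py", line 7, in measure
    W=onplane("top",c,.025)[:,:2];print("wells",len(W));r=cv2.minAreaRect(W.astype(np.float32)*1000);print("wells rect mm",r)
      ~~~~~~~^^^^^^^^^^^^^^
  File "h.py", line 10, in onplane
    o,D=ray(name,uv); return o+D*((z-o[2])/D[:,2])[:,None]
        ~~~^^^^^^^^^
  File "h.py", line 7, in ray
    n=cv2.undistortPoints(np.array(uv,float).reshape(-1,1,2),K,np.array(c["dist"],float)).reshape(-1,2)
      ~~~~~~~~~~~~~~~~~~~^^^^^^^^^^^^^^^^^^^^^^^^^^^^^^^^^^^^^^^^^^^^^^^^^^^^^^^^^^^^^^^^
cv2.error: OpenCV(4.12.0) /io/opencv/modules/calib3d/src/undistort.dispatch.cpp:347: error: (-215:Assertion failed) CV_IS_MAT(_src) && CV_IS_MAT(_dst) && (_src->rows == 1 || _src->cols == 1) && (_dst->rows == 1 || _dst->cols == 1) && _src->cols + _src->rows - 1 == _dst->rows + _dst->cols - 1 && (CV_MAT_TYPE(_src->type) == CV_32FC2 || CV_MAT_TYPE(_src->type) == CV_64FC2) && (CV_MAT_TYPE(_dst->type) == CV_32FC2 || CV_MAT_TYPE(_dst->type) == CV_64FC2) in function 'cvUndistortPointsInternal'
```

Arm covers the view, as expected, so I'll keep pushing in small steps and watch the force.

```bash
for i in 1; do python3 -m jog '{"offset":[[-0.001,0,0],[-0.002,0,0],[-0.003,0,0],[-0.003,0,0]],"spin":[0,0,0,0],"grip":[0.04,0.04,0.04,0.04]}' | sed -n 2,4p; done; python3 -m jog '{"offset":[[-0.001,0,0],[-0.002,0,0],[-0.002,0,0]],"spin":[0,0,0],"grip":[0.04,0.04,0.04]}' | sed -n 2,4p
```

```text
tool_pos: [0.5682, 0.0639, 0.0117]
orientation: [0.037, 3.141, 0.0]
force: [-1.8, -0.0, 0.7]
tool_pos: [0.5691, 0.0639, 0.0114]
orientation: [-0.037, -3.139, -0.0]
force: [-7.3, 0.6, 6.6]
```

```bash
python3 -m jog '{"offset":[[-0.001,0,0],[-0.001,0,0]],"spin":[0,0],"grip":[0.04,0.04]}' | sed -n 2,4p;  python3 -m jog '{"offset":[[0.01,0,0],[0.03,0,0],[0.05,0,0],[0.06,0,-0.03],[0.06,0,-0.06],[0.1,0,-0.1],[0.14,0,-0.12],[0.18,0,-0.12],[0.2,0,-0.12],[0.2,0,-0.12],[0.2,0,-0.12],[0.2,0,-0.12]],"spin":[0,0,0,0,0,7,14,21,28,35,42,49],"grip":[0.03,0.03,0.03,0.03,0.03,0.03,0.03,0.03,0.03,0.03,0.03,0.03]}'; python3 -c "
from h import *
p,d=snap('top');cv2.imwrite('pics/t4raw.png',p);cv2.imwrite('pics/t4.png',cv2.resize(p[160:220,260:340],None,fx=9,fy=9,interpolation=cv2.INTER_CUBIC))
to((.59,.15,.07),-1.3)"; python3 m.py pics/t4raw.png
```

```text
tool_pos: [0.5691, 0.064, 0.0112]
orientation: [-0.036, -3.137, 0.0]
force: [-11.8, 0.2, 9.6]
time: 15.68
tool_pos: [0.3714, 0.0686, 0.1324]
orientation: [1.343, 2.837, 0.003]
force: [0.2, 0.0, 0.2]
finger_gap: 0.0303
gripper_force: 0.0
t 15.73 tcp [0.3716 0.0686 0.1323] yawy 38.78 tilt [ 2.9e-03  1.0e-04 -1.0e+00] offset [-0.0732  0.2211  0.063 ] spin 40.08 F [0.9 0.  0.3] gap 0.0301 q6 -0.63
wells 24
wells rect mm ((637.8707275390625, 35.33714294433594), (90.41473388671875, 54.62276840209961), 89.24263763427734)
stock px ((296.0, 201.5), (7.0, 36.0), 90.0) 
 [[0.5962, 0.1197], [0.5974, 0.0136], [0.5763, 0.0136], [0.5751, 0.1194]] centre [0.5862 0.0666 0.018 ]
```

View pics/t4.png

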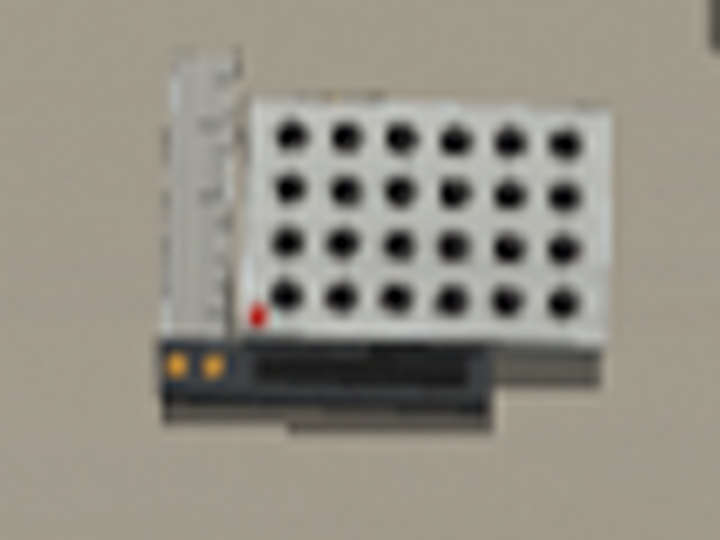

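The stock is now flush along the long face. The blade edge at (235,200) is still about 5 mm from the short face (250,200). I'll push along -y on the blade/stock outer end with the gripper nearly closed.

```bash
python3 -m jog '{"offset":[[-0.015,0.03,0],[-0.025,0.06,0],[-0.035,0.09,0],[-0.045,0.12,0],[-0.05,0.15,0],[-0.06,0.18,0.01],[-0.067,0.21,0.03],[-0.067,0.23,0.055],[-0.067,0.237,0.07],[-0.067,0.237,0.07],[-0.067,0.237,0.07],[-0.067,0.237,0.07]],"spin":[4,8,12,16,20,24,28,32,36,40,40,40],"grip":[0.003,0.003,0.003,0.003,0.003,0.003,0.003,0.003,0.003,0.003,0.003,0.003]}'; python3 -m jog '{"offset":[[0,0,0],[0,0,0]],"spin":[0,0],"grip":[0.003,0.003]}'; python3 -c "
from h import *
to((.607,.155,.012),-1.3)"
```

```text
time: 16.73
tool_pos: [0.5965, 0.1682, 0.0613]
orientation: [-2.223, -2.219, 0.0]
force: [-0.0, -0.6, 0.4]
finger_gap: 0.0031
gripper_force: 0.0
time: 16.9
tool_pos: [0.597, 0.1681, 0.0627]
orientation: [2.225, 2.217, 0.002]
force: [0.5, -0.9, 0.0]
finger_gap: 0.0031
gripper_force: 0.0
t 16.9 tcp [0.597  0.1681 0.0627] yawy -0.21 tilt [ 1.9e-03  3.0e-04 -1.0e+00] offset [-0.0131  0.01    0.0507] spin 1.09 F [ 0.5 -0.9  0. ] gap 0.0031 q6 0.2
```

```bash
python3 -m jog '{"offset":[[-0.004,0.01,0.02],[-0.004,0.01,0.04],[-0.004,0.01,0.049],[-0.004,0.01,0.0515],[-0.004,0.01,0.0515],[-0.004,0.01,0.0515]],"spin":[1.1,1.1,1.1,1.1,1.1,1.1],"grip":[0.003,0.003,0.003,0.003,0.003,0.003]}'; python3 -c "
from h import *
to((.607,.138,.011),-1.3)"
```

```text
time: 17.4
tool_pos: [0.6067, 0.1643, 0.0111]
orientation: [2.248, 2.194, 0.001]
force: [0.3, 0.4, 1.2]
finger_gap: 0.003
gripper_force: 0.0
t 17.4 tcp [0.6067 0.1643 0.0111] yawy -1.4 tilt [ 1.1e-03  2.0e-04 -1.0e+00] offset [-0.0263  0.001   0.0001] spin -0.1 F [0.3 0.4 1.2] gap 0.003 q6 0.21
```

```bash
python3 -m jog '{"offset":[[-0.01,0,0.001],[-0.02,0,0.001],[-0.026,0,0.001],[-0.028,0,0.001],[-0.03,0,0.001],[-0.031,0,0.001],[-0.032,0,0.001],[-0.033,0,0.001],[-0.033,0,0.001]],"spin":[0,0,0,0,0,0,0,0,0],"grip":[0.003,0.003,0.003,0.003,0.003,0.003,0.003,0.003,0.003]}'; python3 -m jog '{"offset":[[-0.001,0,0],[-0.002,0,0],[-0.002,0,0]],"spin":[0,0,0],"grip":[0.003,0.003,0.003]}'
```

```text
time: 18.15
tool_pos: [0.6056, 0.1315, 0.0093]
orientation: [2.249, 2.194, 0.001]
force: [0.0, 2.3, 1.6]
finger_gap: 0.0032
gripper_force: 0.9
time: 18.4
tool_pos: [0.6055, 0.1293, 0.0093]
orientation: [2.249, 2.194, 0.001]
force: [-0.0, 2.3, 2.6]
finger_gap: 0.0029
gripper_force: 1.4
```

```bash
python3 -m jog '{"offset":[[-0.001,0,0],[-0.0015,0,0],[-0.0015,0,0]],"spin":[0,0,0],"grip":[0.003,0.003,0.003]}'|sed -n '2p;4p'; python3 -m jog '{"offset":[[-0.001,0,0],[-0.0015,0,0],[-0.0015,0,0]],"spin":[0,0,0],"grip":[0.003,0.003,0.003]}'|sed -n '2p;4p'
```

```text
tool_pos: [0.6055, 0.1284, 0.0093]
force: [1.4, 6.9, 2.3]
tool_pos: [0.6055, 0.1282, 0.0093]
force: [-0.3, 12.6, 2.1]
```

```bash
python3 -m jog '{"offset":[[0.01,0,0],[0.03,0,0],[0.03,0,-0.03],[0.03,0,-0.06],[0.02,-0.03,-0.09],[0.01,-0.06,-0.11],[-0.01,-0.09,-0.11],[-0.03,-0.12,-0.11],[-0.05,-0.15,-0.11],[-0.06,-0.18,-0.11],[-0.062,-0.21,-0.11],[-0.062,-0.22,-0.11]],"spin":[0,0,-7,-14,-21,-28,-35,-42,-49,-56,-63,-70],"grip":[0.04,0.04,0.04,0.04,0.04,0.04,0.04,0.04,0.04,0.04,0.04,0.04]}'; python3 -m jog '{"offset":[[0,0,0],[0,0,0],[0,0,0]],"spin":[-7,-14,-20],"grip":[0.04,0.04,0.04]}'; python3 -c "
from h import *
p,d=snap('top');cv2.imwrite('pics/t5raw.png',p);cv2.imwrite('pics/t5.png',cv2.resize(p[160:220,260:340],None,fx=9,fy=9,interpolation=cv2.INTER_CUBIC))
to((.535,.064,.06),88.7)"; python3 m.py pics/t5raw.png
```

```text
time: 19.9
tool_pos: [0.3799, 0.0687, 0.1176]
orientation: [-0.576, -3.085, 0.003]
force: [0.7, 0.8, -0.6]
finger_gap: 0.0402
gripper_force: 0.0
time: 20.15
tool_pos: [0.3834, 0.0693, 0.119]
orientation: [-0.03, -3.141, 0.002]
force: [0.9, -0.3, 0.1]
finger_gap: 0.04
gripper_force: 0.0
t 20.2 tcp [0.3834 0.0693 0.1189] yawy 89.29 tilt [-4.0e-04 -1.1e-03 -1.0e+00] offset [-0.1517 -0.0034  0.0588] spin 0.59 F [-0.7  0.3  1.1] gap 0.04 q6 -1.51
wells 24
wells rect mm ((638.0399169921875, 35.099151611328125), (90.3886947631836, 54.77882385253906), 88.7045669555664)
stock px ((297.5, 201.5), (7.0, 37.0), 90.0) 
 [[0.5962, 0.1168], [0.5974, 0.0077], [0.5764, 0.0078], [0.5751, 0.1165]] centre [0.5863 0.0622 0.018 ]
```

View pics/t5.png

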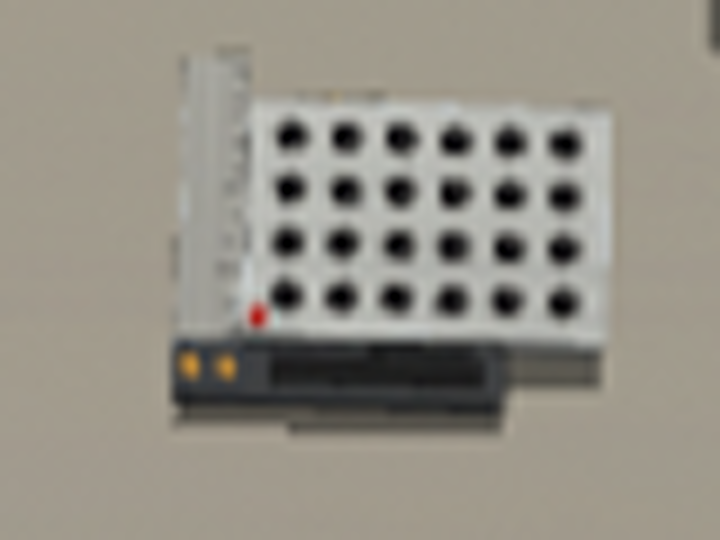

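The blade is now flush on the short face (edge at (248,200)) and the stock on the long face. One light re-seating press along +x will check the stock by force.

```bash
python3 -m jog '{"offset":[[-0.03,0,0.02],[-0.06,-0.001,0.03],[-0.09,-0.002,0.04],[-0.12,-0.003,0.05],[-0.14,-0.004,0.07],[-0.14,-0.004,0.09],[-0.14,-0.004,0.1065],[-0.14,-0.004,0.1065],[-0.14,-0.004,0.1065]],"spin":[0.6,0.6,0.6,0.6,0.6,0.6,0.6,0.6,0.6],"grip":[0.04,0.04,0.04,0.04,0.04,0.04,0.04,0.04,0.04]}'; python3 -c "
from h import *
to((.5665,.064,.012),88.7)"
```

```text
time: 20.95
tool_pos: [0.5221, 0.062, 0.0113]
orientation: [-0.058, -3.137, 0.001]
force: [0.4, 1.2, 0.9]
finger_gap: 0.0401
gripper_force: 0.0
t 20.95 tcp [0.5221 0.062  0.0113] yawy 87.87 tilt [-3.8e-03 -6.0e-04 -1.0e+00] offset [-0.0443  0.0037 -0.0009] spin -0.83 F [0.4 1.2 0.9] gap 0.0401 q6 -1.51
```

```bash
python3 -m jog '{"offset":[[-0.01,0,0],[-0.02,0,0],[-0.03,0,0],[-0.038,0,0],[-0.041,0,0],[-0.043,0,0],[-0.043,0,0]],"spin":[-0.8,-0.8,-0.8,-0.8,-0.8,-0.8,-0.8],"grip":[0.04,0.04,0.04,0.04,0.04,0.04,0.04]}'|sed -n '2p;4p'; python3 -m jog '{"offset":[[-0.001,0,0],[-0.002,0,0],[-0.002,0,0]],"spin":[0,0,0],"grip":[0.04,0.04,0.04]}'|sed -n '2p;3p;4p'; python3 -m jog '{"offset":[[-0.001,0,0],[-0.002,0,0],[-0.002,0,0]],"spin":[0,0,0],"grip":[0.04,0.04,0.04]}'|sed -n '2p;3p;4p'
```

```text
tool_pos: [0.567, 0.0607, 0.0132]
force: [0.0, -0.7, -0.4]
tool_pos: [0.5684, 0.0607, 0.0126]
orientation: [-0.034, -3.141, 0.0]
force: [1.0, 0.3, -0.3]
tool_pos: [0.569, 0.0607, 0.0122]
orientation: [-0.034, -3.138, 0.0]
force: [-8.3, -0.3, 6.5]
```

```bash
python3 -m jog '{"offset":[[0.004,0,0],[0.02,0,0],[0.05,0,0],[0.07,0,-0.03],[0.09,0,-0.06],[0.12,0,-0.1],[0.15,0,-0.12],[0.19,0,-0.12],[0.19,0,-0.12],[0.19,0,-0.12],[0.19,0,-0.12]],"spin":[0,0,0,0,0,0,0,0,0,0,0],"grip":[0.04,0.04,0.04,0.04,0.04,0.04,0.04,0.04,0.04,0.04,0.04]}'|sed -n '1,2p;4p'; python3 -c "
from h import *
p,d=snap('top');cv2.imwrite('pics/t6raw.png',p)
a=cv2.imread('pics/t5raw.png');e=cv2.absdiff(a,p).max(2);print('diff px>30 near square',(e[160:215,265:335]>30).sum())
b=cv2.imread('pics/top0.png');e=cv2.absdiff(b,p).max(2)
for n,(x,y) in dict(petri=(223,196),timer=(301,267),tube=(409,243),tape=(411,188),beaker=(348,148)).items(): print(n,(e[y-22:y+22,x-22:x+22]>40).sum())"; python3 m.py pics/t6raw.png
```

```text
time: 22.95
tool_pos: [0.3812, 0.0647, 0.1331]
force: [0.3, 0.5, 0.3]
diff px>30 near square 0
petri 0
timer 724
tube 0
tape 0
beaker 0
wells 24
wells rect mm ((637.8663330078125, 35.10307312011719), (90.3886947631836, 55.12598419189453), 88.7045669555664)
stock px ((297.5, 201.5), (7.0, 37.0), 90.0) 
 [[0.5962, 0.1168], [0.5974, 0.0077], [0.5764, 0.0078], [0.5751, 0.1165]] centre [0.5863 0.0622 0.018 ]
```

Nothing moved in the re-seat; the changed pixels at the timer are just the arm over it, well above it in z. I'm handing in.

```bash
python3 -c "
from bench import robot
print(robot.close_job())"
```

```text
the job is handed in; nothing more can be done
None
```

I handed the job in at about 23 s of the 67 s limit; no verdict came back. The orange bottle stands upright at about (0.49, -0.09), and the square lies flat at the red-dot corner, pressed flush on both faces and released, with nothing disturbed in the views I could check (the arm hid the timer in the last one).

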